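# Lock the bayonet lid on the marinating canister

## Task

Close the steel canister with its own lid, the one with the black bar handle: set it into the mouth with the handle in line with the white marks, then twist it clockwise (seen from above) until the handle lines up with the red marks and the lid is pulled tight on its blue gasket. Let go of it and leave the plain pot lid with the knob where it is.

Things in the scene. Friction and masses are not known exactly. Their poses are not given: they have to be found in the camera images.
- canister: Open steel canister fixed to the table, 116 mm wide, rim 80 mm high. Origin: centre of underside, z up; x axis (either way) runs through the 2 red rim marks (locked handle). 2 white marks 60 deg counter-clockwise of them: handle direction for entry, 12 deg play each way. Dark ledges in its mouth (bore 71 mm) have ramps underneath; clockwise 60 deg pulls the lid down 2.5 mm; stop 9 deg past red.
- locking_lid: Loose 0.2 kg lid, 80 mm high, standing on its foot. Origin: centre of foot, z up, x along the black bar handle (76 long, 16 wide, from 46 to 80 mm up). Steel flange 116 mm wide, 40 to 46 mm up; below it a grey plug 63 mm wide (52 at foot) with lugs at +-x (16 to 24 mm up, to 45 mm radius). Half-turn symmetric. Origin is at height 46 mm when dropped into the mouth, 43.5 when locked.
- gasket (a joint): How far the blue gasket ring on the canister's rim is pressed down, in m: 0 free (top 6 mm above the rim), about 0.0025 when the lid is locked, at most 0.005. Sprung: 4 N starts it moving, 6.5 N when locked; the lid's weight alone does not press it down.
- plain_lid: Plain steel pot lid with a small round knob, 118 mm across and 27 mm high, lying loose on the table. It has no lugs and is not to be used. Origin: centre of its underside.
Things that resemble listed ones, but are neither listed nor needed, are in the scene too. What is shaped like the locking_lid but green or turquoise is not meant.

How it is judged:
By the outcome, as a careful person would: the job done as asked, in the order asked, and still so for the second after the job is handed in, with the robot touching nothing.
It also fails if it takes over 40 s, if anything falls off the work surface, if the arm or the gripper's body presses on something with over 40 N, if the wrist force passes 120 N, or if a joint passes its speed limit or range.

## Robot

A 7-joint arm with a two-finger parallel gripper is mounted at the origin on a cart in front of the work surface, level with it; the furniture and walls round the work are solid. World frame = base frame: x ahead of the robot, y to its left, z up, the work surface at z = 0. Lengths are in m, angles in rad, forces in N, time in s.
With the tool pointing down it reaches from about 0.4 to 0.85 m from the base axis. Payload 10.4 kg.
Tool frame: the origin (TCP) lies where the fingers leave the gripper's body, on its centre line; the fingertips stand 70 mm ahead of it and the grasp point (between the pads) lies r.grip_depth ahead of it (r.grip_depth is the distance from the TCP to the grasp point, in m); z points along the fingers, y is the direction in which the jaws open and shut (so a half turn about z gives the same grasp; the last joint's range is limited). The gripper opens to 87 mm and grips with 3 to 60 N. Pads are 19 mm wide; open, the fingers measure 117 mm over their backs; the gripper's body (75 mm by 190 mm) begins 51 mm behind the grasp point.
Start: joints at [1.108, 0.332, -0.065, 1.46, 0.022, 1.35, -0.088], TCP at [0.266, -0.566, 0.292] pointing down, gripper open.
Joint ranges: [-2.6, 2.6], [-0.5, 2.12], [-1.47, 1.34], [0.16, 2.42], [-1.27, 4.41], [0.06, 2.06], [-2.6, 2.6]. Speed limits (rad/s): [2.22, 2.22, 2.79, 2.79, 3.14, 3.14, 3.14].

## Interface

Orientations are given as a unit quaternion [x, y, z, w].
In Python, from bench import monitor, viewer, workorder, nets, r gives the robot as it stands.
- The arm moves only by the tool drive_tool, never from a script. Its argument "plan" is a list of rows, each an object of numbers: "rx", "ry", "rz": the turn, a rotation vector about the tool's x, y, z in units of 360 degrees (1.0 is 360 degrees); "x", "y", "z": the shift along the tool's x, y, z in units of 1000 mm (1.0 is 1000 mm); "fingers": the opening, from 0 (shut) to 1 (fully open). In form: [{"rx": .., "ry": .., "rz": .., "x": .., "y": .., "z": .., "fingers": ..}, ...]. A call has 1 to 12 rows; each row is the pose to reach, as a shift and turn from the pose commanded when the call began, along the tool's axes at that moment, turning the shorter way round; what a row does not reach only later rows make up. A row lasts 1/8 s, in which the tool goes at most 62.5 mm and 10.7 degrees, less where a joint would pass 70% of its speed; a pose out of reach is approached as far as the arm can. A call with a number of a shift or a turn outside -1 to 1 is refused whole. A call with a gripper value outside its range is refused whole. The fingers move at their own pace and stop on an object; "squeeze" is the grip in N (left out, the last holds). Time passes only in rows, so rows that repeat a pose let the fingers close. It gives the time, the measured TCP pose, the force and the opening at its end, in the units of the state.
- monitor.read_state(): the state, without advancing time (a new reading comes with each control period).
- viewer.camera(name): name is "side" or "top" or "wrist"; returns a dict with "color" (400x640x3 uint8, red, green, blue), "depth" (400x640 float32, m along the optical axis (not along the pixel's ray), 0 where there is no reading), "camera_matrix" (3x3 intrinsics, pixels), "xyz" and "rotation" of the camera in the world. Camera axes: x right, y down, z forward; pixel columns grow to the right and rows downward; lengths in m; the calibration is good to about 2 mm. The wrist camera is an equidistant fisheye: a pixel r from the principal point sees the ray r / f radians off the axis. A picture is of the moment at which its call begins.
- workorder.close_job(): hands the job in, once; it reports no verdict.
Trained networks look in the newest picture that a camera, given by its name, has taken for a name from the list of things; names that differ only in an ending like _2 or _b are one class to them, and where a whole thing is asked for, a point or a joint stands for the part that bears it (a point fixed in the world has none). Each returns a list of dicts, best first, with "confidence" (0 to 1); they miss things now and then, are a little off and sometimes report something else, mostly with a low value. They report only what shows in the picture. A call takes as long as a camera call. They do not tell look-alikes from the thing itself.
- nets.find_in(label, camera): "centre" ([x, y, z] in m, in world coordinates, good to about 4 mm: the middle of the surface that is visible of it).
- nets.regions_of(label, camera): "region" (400x640 bool, what is visible of it).
The state is a dict: "time": time; "joint_positions": joint angles; "joint_vel": joint speeds; "joint_torque": joint torques, N m; "ee_pos": TCP position; "eef_rot": TCP orientation; "ft_force": force on the tool from outside, world axes, zero at the start; "torque": the same for the moment, N m; "width": finger opening in m.
Only numpy, scipy, OpenCV 4.12 (cv2) and the standard library are available. Lean on these libraries where they do the work, as an engineer would, in place of code of your own. Each camera call takes 0.05 s, during which the arm holds its last target.

## Working session

There is one attempt and no reset: what is moved stays moved. The work goes in short steps, Python scripts to look and compute and a tool call to move; the robot and the scene stay as the last step left them, time stands still between calls to the robot, and variables do not carry over. Pictures are saved under pics/ and viewed, and the job is handed in when it is done.

Besides the shell and the picture viewer there is one more tool, called after ">>>" by a JSON object that holds its "op" and its "data", one argument or row to a line. drive_tool: Moves the arm, as the interface text tells. Its arguments: {"type":"object","properties":{"plan":{"type":"array","items":{"type":"object","properties":{"rx":{"type":"number","minimum":-1,"maximum":1},"ry":{"type":"number","minimum":-1,"maximum":1},"rz":{"type":"number","minimum":-1,"maximum":1},"x":{"type":"number","minimum":-1,"maximum":1},"y":{"type":"number","minimum":-1,"maximum":1},"z":{"type":"number","minimum":-1,"maximum":1},"fingers":{"type":"number"}}}},"squeeze":{"type":"number"}},"required":["plan"]}

```bash
mkdir -p pics; ls
cat > h.py <<'E'
import numpy as np, cv2
from bench import monitor, viewer, workorder, nets, r
E
python3 - <<'E'
from h import *
s=monitor.read_state()
print({k:np.round(v,4) for k,v in s.items()}, r.grip_depth)
for c in ["side","top","wrist"]:
    d=viewer.camera(c); cv2.imwrite(f"pics/{c}0.png",d["color"][:,:,::-1]); print(c,np.round(d["camera_matrix"],1).tolist(),np.round(d["xyz"],3),np.round(d["rotation"],3).tolist())
    for n in ["canister","locking_lid","plain_lid"]:
        print(n,[(round(q["confidence"],2),np.round(q["centre"],3).tolist()) for q in nets.find_in(n,c)])
E
```

```text
pics
{'time': np.float64(0.0), 'joint_positions': array([ 1.1084,  0.3329, -0.0647,  1.461 ,  0.0216,  1.3499, -0.0884]), 'joint_vel': array([-0.0002, -0.0008, -0.0017, -0.0017, -0.001 , -0.0008,  0.0006]), 'joint_torque': array([ 2.00000e-03, -6.23263e+01,  2.56000e-02, -3.89906e+01,
       -6.15000e-02,  3.96000e-02,  2.00000e-04]), 'ee_pos': array([ 0.266 , -0.5653,  0.2915]), 'eef_rot': array([ 9.759e-01,  2.182e-01, -2.000e-04, -7.000e-04]), 'ft_force': array([ 0.7184,  0.5965, -0.3811]), 'torque': array([-0.0593, -0.0792, -0.0312]), 'width': np.float64(0.087)} 0.051
side [[425.7, 0.0, 317.6], [0.0, 425.7, 199.0], [0.0, 0.0, 1.0]] [0.462 0.9   0.69 ] [0.007, 0.883, -0.469, -0.001]
canister [(0.8, [0.54, 0.295, 0.06])]
locking_lid [(0.8, [0.335, 0.137, 0.043]), (0.79, [0.343, -0.154, 0.044]), (0.72, [0.52, -0.248, 0.04])]
plain_lid [(0.82, [0.491, -0.024, 0.01]), (0.59, [0.519, -0.248, 0.038])]
top [[381.5, 0.0, 316.4], [0.0, 381.5, 201.0], [0.0, 0.0, 1.0]] [0.32  0.005 1.06 ] [-0.699, 0.711, -0.048, 0.054]
canister [(0.57, [0.541, 0.281, 0.074])]
locking_lid [(0.93, [0.517, -0.276, 0.046]), (0.85, [0.332, 0.122, 0.047]), (0.61, [0.335, -0.172, 0.045])]
plain_lid [(0.71, [0.491, -0.036, 0.01])]
wrist [[309.7, 0.0, 317.5], [0.0, 309.7, 200.9], [0.0, 0.0, 1.0]] [ 0.34  -0.529  0.385] [0.835, -0.53, -0.08, 0.127]
canister []
locking_lid [(0.72, [0.333, -0.194, 0.043])]
plain_lid []
```

View pics/top0.png

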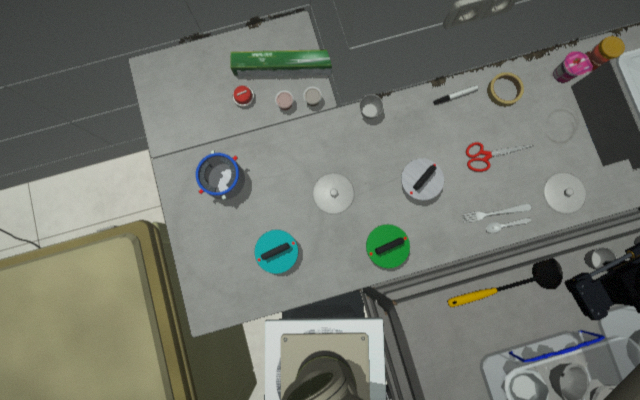

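View pics/side0.png

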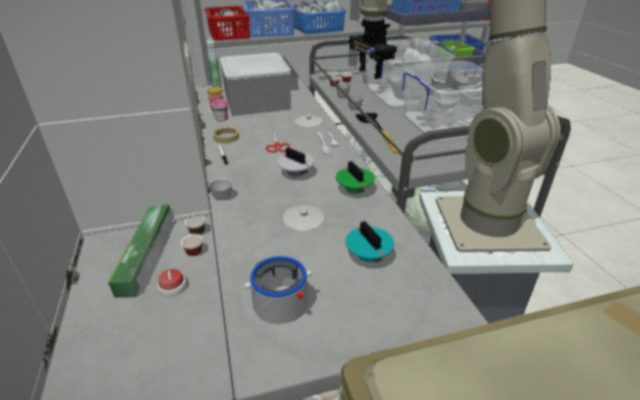

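View pics/wrist0.png

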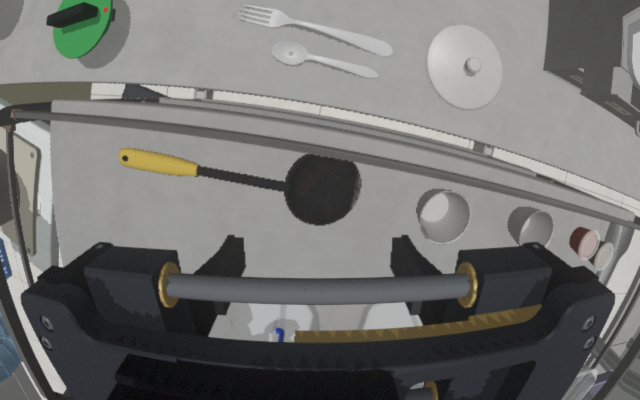

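```bash
cat >> h.py <<'E'
from scipy.spatial.transform import Rotation as R
def cloud(d, fish=False):
    K=d["camera_matrix"]; h,w=d["depth"].shape
    u,v=np.meshgrid(np.arange(w),np.arange(h))
    x=(u-K[0,2])/K[0,0]; y=(v-K[1,2])/K[1,1]
    if fish:
        t=np.hypot(x,y); k=np.tan(np.clip(t,0,1.5))/np.maximum(t,1e-9); x=x*k; y=y*k
    z=d["depth"]; P=np.stack([x*z,y*z,z],-1)
    q=np.array(d["rotation"]); 
    P=P@R.from_quat(q).as_matrix().T+np.array(d["xyz"]); P[z<=0]=np.nan
    return P
def circ(p):
    from scipy.optimize import least_squares
    c=p.mean(0); f=least_squares(lambda q:np.hypot(p[:,0]-q[0],p[:,1]-q[1])-q[2],[c[0],c[1],.05],loss='soft_l1',f_scale=.002); return f.x
E
python3 - <<'E'
from h import *
d=viewer.camera("top"); s=viewer.camera("side")
np.savez("t0.npz",c=d["color"],P=cloud(d)); np.savez("s0.npz",c=s["color"],P=cloud(s))
for n,dd,boxes in (("top",d,[(390,150,455,210),(185,140,250,205)]),("side",s,[(265,135,330,190),(235,245,325,325)])):
    P=cloud(dd); ims=[]
    for (a,b,c,e) in boxes:
        im=dd["color"][b:e,a:c,::-1]; ims.append(cv2.resize(im,(390,400),interpolation=cv2.INTER_CUBIC))
        p=P[b:e,a:c].reshape(-1,3); col=dd["color"][b:e,a:c].reshape(-1,3).astype(int)
        print(n,"z hist",np.histogram(p[:,2],bins=np.arange(-.01,.11,.005))[0])
        dark=(col.max(1)<60)&(p[:,2]>.06); print("dark",dark.sum(), p[dark].mean(0) if dark.any() else 0)
        if dark.sum()>10:
            q=p[dark][:,:2]-p[dark][:,:2].mean(0); w,V=np.linalg.eigh(q.T@q); print("axis",np.degrees(np.arctan2(V[1,1],V[0,1]))%180, np.ptp(q@V[:,1]),np.ptp(q@V[:,0]),np.percentile(p[dark][:,2],[5,50,95]))
        blue=(col[:,2]>120)&(col[:,0]<90)&(p[:,2]>.06)
        if blue.sum()>20: print("blue",blue.sum(),np.percentile(p[blue][:,2],[5,50,95]),circ(p[blue&(p[:,2]>.08)]) )
        red=(col[:,0]>130)&(col[:,1]<80)&(col[:,2]<80); print("red",np.round(p[red],3).tolist())
        fl=(abs(p[:,2]-.046)<.006)&(col.min(1)>90); 
        if fl.sum()>100:
            print("flange",fl.sum(),(p[fl].max(0)+p[fl].min(0))/2,np.ptp(p[fl],0),np.median(p[fl][:,2]))
    cv2.imwrite(f"pics/{n}z.png",np.hstack(ims))
E
```

```text
top z hist [   0  342 1963  162    0    0    0    0    0    0  219  937   57    5
    6    8    5   75   99    0    0    0    0]
dark 160 [ 0.5199034  -0.27121481  0.07967569]
axis 137.95477250843706 0.07006259423430129 0.015474401105976797 [0.07211485 0.08034116 0.08322871]
red [[0.562, -0.307, 0.05], [0.552, -0.298, 0.08], [0.56, -0.311, 0.047], [0.486, -0.239, 0.049], [0.486, -0.242, 0.048], [0.484, -0.242, 0.047]]
flange 1169 [ 0.52352746 -0.27462378  0.04597495] [0.11327974 0.11455835 0.01184402] 0.04670554597801946
top z hist [   2  418 2045  430   37   40   35   29   37   27   34   26   29   24
   34   32   75  386  186  280    8    0    0]
dark 11 [0.55077073 0.28570443 0.06832444]
axis 96.4656786695246 0.09281574323311703 0.04245925072281799 [0.0622025  0.06831517 0.07542307]
blue 338 [0.08114678 0.08629931 0.08931456] [0.5388043  0.27126403 0.05281105]
red [[0.587, 0.226, 0.077], [0.584, 0.229, 0.076], [0.585, 0.226, 0.076], [0.584, 0.223, 0.077], [nan, nan, nan], [0.581, 0.229, 0.077], [0.581, 0.226, 0.078], [0.582, 0.224, 0.075], [0.578, 0.228, 0.08], [0.579, 0.227, 0.074
[... 1817 characters left out ...]
.314, 0.074], [0.492, 0.31, 0.07], [0.49, 0.307, 0.067], [0.498, 0.318, 0.075], [0.496, 0.316, 0.073], [0.494, 0.315, 0.073], [0.492, 0.317, 0.075], [0.49, 0.317, 0.075], [0.488, 0.306, 0.063], [0.5, 0.318, 0.073], [0.498, 0.32, 0.075], [0.496, 0.318, 0.073], [0.494, 0.319, 0.074], [0.492, 0.32, 0.075], [0.49, 0.319, 0.074], [0.488, 0.319, 0.074], [0.498, 0.32, 0.072], [0.496, 0.321, 0.074], [0.494, 0.322, 0.075], [0.492, 0.322, 0.074], [0.49, 0.322, 0.074], [0.488, 0.32, 0.072], [0.496, 0.323, 0.073], [0.494, 0.323, 0.073], [0.492, 0.325, 0.075], [0.49, 0.323, 0.072], [0.494, 0.326, 0.073]]
flange 294 [0.54284822 0.27947538 0.04600051] [0.09792227 0.11039196 0.011996  ] 0.045446221812851906
```

View pics/topz.png

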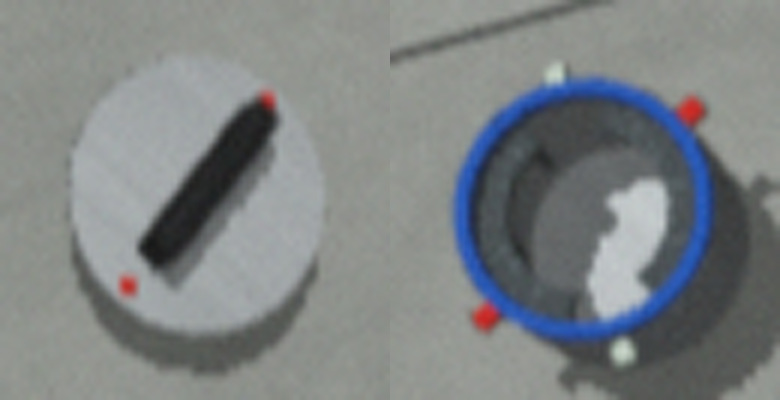

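View pics/sidez.png

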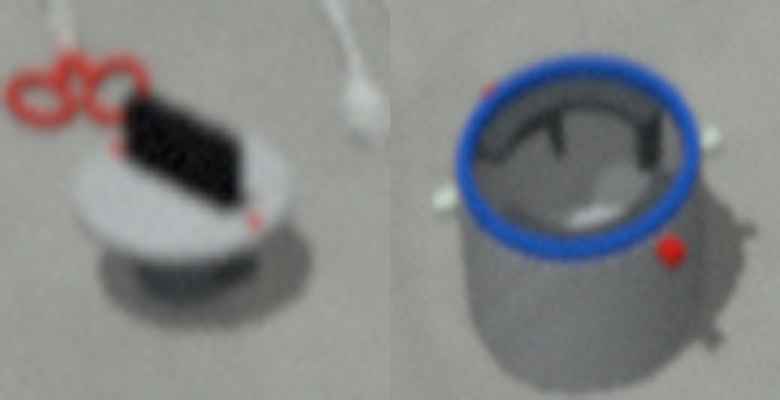

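```bash
cat >> h.py <<'E'
def plan(xyz, ang, cmd=None, s=None):
    """world TCP target, tool x heading deg, tool down -> row values"""
    s=s or monitor.read_state()
    p=np.array(s["ee_pos"]); R0=R.from_quat(s["eef_rot"])
    a=np.radians(ang); Rt=np.array([[np.cos(a),np.sin(a),0],[np.sin(a),-np.cos(a),0],[0,0,-1]])
    rel=(R0.inv()*R.from_matrix(Rt)).as_rotvec()/(2*np.pi)
    d=R0.inv().apply(np.array(xyz)-p)
    print("shift",np.round(d,4),"rot",np.round(rel,4))
def st():
    s=monitor.read_state(); X=R.from_quat(s["eef_rot"]).as_matrix()
    print("t",round(s["time"],2),"p",np.round(s["ee_pos"],4),"xhead",np.round(np.degrees(np.arctan2(X[1,0],X[0,0])),2),"z",np.round(X[:,2],4),"F",np.round(s["ft_force"],2),"M",np.round(s["torque"],2),"w",round(s["width"],4),"q",np.round(s["joint_positions"],2))
E
python3 - <<'E'
from h import *
st(); plan([.521,-.271,.26],138.5)
E
```

```text
t 0.7 p [ 0.2661 -0.5655  0.2923] xhead 25.2 z [ 1.e-04 -1.e-04 -1.e+00] F [-0.99  0.    0.75] M [-0.03  0.01 -0.02] w 0.0871 q [ 1.11  0.33 -0.06  1.46  0.02  1.35 -0.09]
shift [ 0.356  -0.158   0.0323] rot [ 0.      0.     -0.3147]
```

>>> {"op": "drive_tool", "data": {
  "plan": [
    {"x":0.356,"y":-0.158,"z":0.032,"rz":-0.3147,"fingers":1},
    {"x":0.356,"y":-0.158,"z":0.032,"rz":-0.3147},
    {"x":0.356,"y":-0.158,"z":0.032,"rz":-0.3147},
    {"x":0.356,"y":-0.158,"z":0.032,"rz":-0.3147},
    {"x":0.356,"y":-0.158,"z":0.032,"rz":-0.3147},
    {"x":0.356,"y":-0.158,"z":0.032,"rz":-0.3147},
    {"x":0.356,"y":-0.158,"z":0.032,"rz":-0.3147},
    {"x":0.356,"y":-0.158,"z":0.032,"rz":-0.3147},
    {"x":0.356,"y":-0.158,"z":0.032,"rz":-0.3147},
    {"x":0.356,"y":-0.158,"z":0.032,"rz":-0.3147},
    {"x":0.356,"y":-0.158,"z":0.032,"rz":-0.3147},
    {"x":0.356,"y":-0.158,"z":0.032,"rz":-0.3147}
  ]
}}

```text
validation failed for argument at $.pl...
```

```bash
cat >> h.py <<'E'
def look(name, region=None):
    d=viewer.camera("wrist"); P=cloud(d,True); cv2.imwrite(f"pics/{name}.png",d["color"][:,:,::-1]); np.savez(name+".npz",c=d["color"],P=P); return d,P
E
python3 - <<'E'
from h import *
st(); d,P=look("w1"); print(d["xyz"],d["rotation"])
for q in nets.find_in("locking_lid","wrist"): print(q)
rg=nets.regions_of("locking_lid","wrist")
for q in rg:
    m=q["region"]; p=P[m]; c=d["color"][m].astype(int); p0=p
    fl=(abs(p[:,2]-.046)<.006)&(c.min(1)>80); dk=(c.max(1)<60)&(p[:,2]>.06)
    print(q["confidence"],m.sum(),"flange",fl.sum())
    if fl.sum()>50: print((p[fl].max(0)+p[fl].min(0))/2,np.ptp(p[fl],0),np.median(p[fl],0))
    if dk.sum()>20:
        for zz in (p[dk][:,2].mean(),):
            pp=p[dk]; top=pp[pp[:,2]>np.percentile(pp[:,2],90)-.006]
            m0=(top[:,:2]).mean(0); qq=top[:,:2]-m0; w,V=np.linalg.eigh(qq.T@qq); pr=qq@V; print("handle",m0+V@((pr.max(0)+pr.min(0))/2),np.ptp(pr,axis=0),np.degrees(np.arctan2(V[1,1],V[0,1]))%180,np.percentile(pp[:,2],[5,50,95]))
E
```

```text
t 0.7 p [ 0.2661 -0.5655  0.2923] xhead 25.2 z [ 1.e-04 -1.e-04 -1.e+00] F [-0.99  0.    0.75] M [-0.03  0.01 -0.02] w 0.0871 q [ 1.11  0.33 -0.06  1.46  0.02  1.35 -0.09]
[ 0.34000597 -0.52888654  0.38492233] [ 0.83467746 -0.52999589 -0.07982909  0.1266697 ]
{'centre': [0.3331, -0.1922, 0.0439], 'confidence': 0.62}
0.73 2941 flange 57
[ 0.32602517 -0.17017054  0.04503521] [0.08251715 0.10950752 0.0070802 ] [ 0.30485694 -0.15500155  0.04583849]
handle [ 0.34192949 -0.17425795] [0.01495431 0.07204591] 113.7901288993724 [0.06208796 0.07812015 0.08094669]
```

View pics/w1.png

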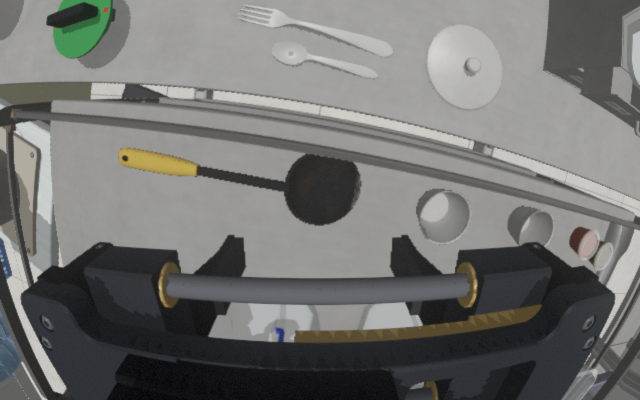

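The arm hasn't moved, because the call failed validation. I'll retry with every field filled in on each row.

>>> {"op": "drive_tool", "data": {
  "plan": [
    {"rx":0,"ry":0,"rz":-0.3147,"x":0.356,"y":-0.158,"z":0.032,"fingers":1},
    {"rx":0,"ry":0,"rz":-0.3147,"x":0.356,"y":-0.158,"z":0.032,"fingers":1},
    {"rx":0,"ry":0,"rz":-0.3147,"x":0.356,"y":-0.158,"z":0.032,"fingers":1},
    {"rx":0,"ry":0,"rz":-0.3147,"x":0.356,"y":-0.158,"z":0.032,"fingers":1},
    {"rx":0,"ry":0,"rz":-0.3147,"x":0.356,"y":-0.158,"z":0.032,"fingers":1},
    {"rx":0,"ry":0,"rz":-0.3147,"x":0.356,"y":-0.158,"z":0.032,"fingers":1},
    {"rx":0,"ry":0,"rz":-0.3147,"x":0.356,"y":-0.158,"z":0.032,"fingers":1},
    {"rx":0,"ry":0,"rz":-0.3147,"x":0.356,"y":-0.158,"z":0.032,"fingers":1},
    {"rx":0,"ry":0,"rz":-0.3147,"x":0.356,"y":-0.158,"z":0.032,"fingers":1},
    {"rx":0,"ry":0,"rz":-0.3147,"x":0.356,"y":-0.158,"z":0.032,"fingers":1},
    {"rx":0,"ry":0,"rz":-0.3147,"x":0.356,"y":-0.158,"z":0.032,"fingers":1},
    {"rx":0,"ry":0,"rz":-0.3147,"x":0.356,"y":-0.158,"z":0.032,"fingers":1}
  ]
}}

```text
time: 2.35
ee_pos: [0.5209, -0.2711, 0.2603]
eef_rot: [0.355, 0.935, 0.0, 0.0]
ft_force: [-0.8, -0.4, -0.0]
width: 0.0873
```

```bash
cat >> h.py <<'E'
def lidmeas(d,P,cam):
  nets_r=nets.regions_of("locking_lid",cam)
  for q in nets_r:
    m=q["region"]; p=P[m]; c=d["color"][m].astype(int)
    fl=(abs(p[:,2]-.046)<.008)&(c.min(1)>80); dk=(c.max(1)<60)&(p[:,2]>.06)
    print(q["confidence"],m.sum(),"flange",fl.sum())
    if fl.sum()>50: print((p[fl].max(0)+p[fl].min(0))/2,np.ptp(p[fl],0),np.median(p[fl],0))
    if dk.sum()>20:
            pp=p[dk]; top=pp[pp[:,2]>np.percentile(pp[:,2],90)-.006]
            m0=(top[:,:2]).mean(0); qq=top[:,:2]-m0; w,V=np.linalg.eigh(qq.T@qq); pr=qq@V; print("handle",m0+V@((pr.max(0)+pr.min(0))/2),np.ptp(pr,axis=0),np.degrees(np.arctan2(V[1,1],V[0,1]))%180,np.percentile(pp[:,2],[5,50,95]))
E
python3 - <<'E'
from h import *
st(); d,P=look("w2"); print(d["xyz"],d["rotation"]); lidmeas(d,P,"wrist")
for q in nets.find_in("locking_lid","wrist"): print(q)
E
```

```text
t 2.35 p [ 0.5209 -0.2711  0.2603] xhead 138.44 z [ 1.e-04 -0.e+00 -1.e+00] F [-0.78 -0.43 -0.04] M [ 0.02 -0.17 -0.01] w 0.0873 q [ 0.84  0.32 -0.53  1.59  0.17  1.28  1.13]
[ 0.45951158 -0.2150226   0.35290332] [0.90166099 0.40537035 0.06187518 0.13730918]
0.75 4598 flange 89
[ 0.35287506 -0.18085801  0.04470507] [0.09606131 0.09738393 0.00581917] [ 0.38550043 -0.20993447  0.04544048]
handle [ 0.35376451 -0.19376347] [0.01691165 0.02698073] 102.41429711201437 [0.06215456 0.07825862 0.08095109]
0.64 9242 flange 7815
[ 0.52076965 -0.27315938  0.04787018] [0.11473759 0.11354464 0.01132055] [ 0.51692266 -0.26910401  0.04628532]
handle [ 0.51959287 -0.27183837] [0.01416267 0.07273601] 138.08740678627177 [0.07789154 0.07999321 0.08122623]
{'centre': [0.3635, -0.1929, 0.0434], 'confidence': 0.9}
{'centre': [0.5211, -0.2687, 0.0462], 'confidence': 0.66}
```

View pics/w2.png

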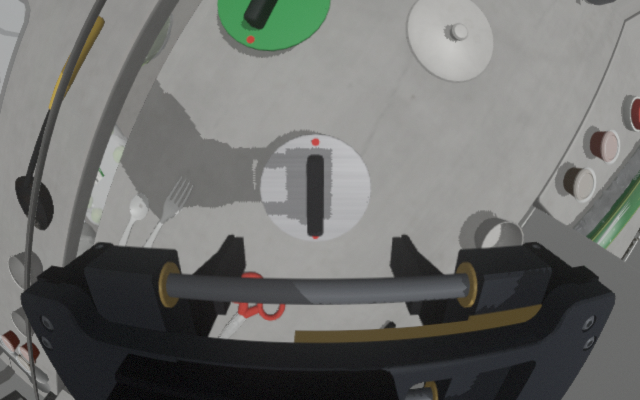

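The wrist picture shows the steel lid at about (316,190), its handle running vertically in the image. World position is (0.520, -0.272) and handle heading 138°. The handle top is at 0.080 m in both the top and wrist views. I'll descend and grip.

Run:
```python
from h import *
plan([.520,-.2724,.120],138.1)
```

```text
shift [-0.0002 -0.0017  0.1403] rot [-0.      0.      0.0007]
```

>>> {"op": "drive_tool", "data": {
  "squeeze": 40,
  "plan": [
    {"rx":0,"ry":0,"rz":0.001,"x":0,"y":-0.0015,"z":0.05,"fingers":0.7},
    {"rx":0,"ry":0,"rz":0.001,"x":0,"y":-0.0015,"z":0.1,"fingers":0.7},
    {"rx":0,"ry":0,"rz":0.001,"x":0,"y":-0.0015,"z":0.13,"fingers":0.7},
    {"rx":0,"ry":0,"rz":0.001,"x":0,"y":-0.0015,"z":0.14,"fingers":0.7},
    {"rx":0,"ry":0,"rz":0.001,"x":0,"y":-0.0015,"z":0.14,"fingers":0.7},
    {"rx":0,"ry":0,"rz":0.001,"x":0,"y":-0.0015,"z":0.14,"fingers":0},
    {"rx":0,"ry":0,"rz":0.001,"x":0,"y":-0.0015,"z":0.14,"fingers":0},
    {"rx":0,"ry":0,"rz":0.001,"x":0,"y":-0.0015,"z":0.14,"fingers":0},
    {"rx":0,"ry":0,"rz":0.001,"x":0,"y":-0.0015,"z":0.14,"fingers":0},
    {"rx":0,"ry":0,"rz":0.001,"x":0,"y":-0.0015,"z":0.14,"fingers":0}
  ]
}}

```text
time: 3.75
ee_pos: [0.52, -0.2722, 0.1203]
eef_rot: [0.357, 0.934, -0.0, 0.0]
ft_force: [-0.9, -0.3, 0.3]
width: 0.0186
```

Run:
```python
from h import *
st()
```

```text
t 3.75 p [ 0.52   -0.2722  0.1203] xhead 138.13 z [ 1.e-04 -1.e-04 -1.e+00] F [-0.9  -0.31  0.33] M [ 0.05 -0.12 -0.  ] w 0.0186 q [ 0.81  0.45 -0.5   1.73  0.25  1.03  1.06]
```

>>> {"op": "drive_tool", "data": {
  "squeeze": 40,
  "plan": [
    {"rx":0,"ry":0,"rz":0,"x":0,"y":0,"z":0,"fingers":0},
    {"rx":0,"ry":0,"rz":0,"x":0,"y":0,"z":0,"fingers":0},
    {"rx":0,"ry":0,"rz":0,"x":0,"y":0,"z":-0.03,"fingers":0},
    {"rx":0,"ry":0,"rz":0,"x":0,"y":0,"z":-0.08,"fingers":0},
    {"rx":0,"ry":0,"rz":0,"x":0,"y":0,"z":-0.14,"fingers":0},
    {"rx":0,"ry":0,"rz":0,"x":0,"y":0,"z":-0.18,"fingers":0},
    {"rx":0,"ry":0,"rz":0,"x":0,"y":0,"z":-0.18,"fingers":0}
  ]
}}

```text
time: 4.62
ee_pos: [0.5211, -0.2723, 0.3035]
eef_rot: [0.357, 0.934, -0.0, 0.003]
ft_force: [0.2, 0.2, -4.0]
width: 0.0158
```

Run:
```python
from h import *
st(); d,P=look("w3")
plan([.44,.20,.30],195)
plan([.47,.235,.30],195)
```

```text
t 4.62 p [ 0.5211 -0.2723  0.3035] xhead 138.14 z [ 0.0048 -0.0027 -1.    ] F [ 0.23  0.2  -4.01] M [ 0.07 -0.09  0.  ] w 0.0158 q [ 0.84  0.29 -0.54  1.53  0.15  1.36  1.13]
shift [0.3749 0.298  0.0004] rot [-1.00e-04  3.00e-04 -1.58e-01]
shift [0.3759 0.3441 0.0004] rot [-1.00e-04  3.00e-04 -1.58e-01]
```

View pics/w3.png

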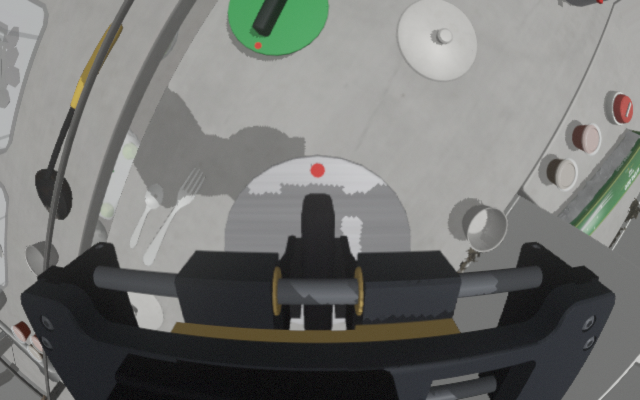

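Lid held (red mark at (318,170), flange centred in the jaws). Next I'll go beside the canister so the wrist camera can see it.

Run:
```python
from h import *
plan([.625,.205,.32],150)
```

```text
shift [ 0.2404  0.4252 -0.0193] rot [ 0.      0.0003 -0.033 ]
```

>>> {"op": "drive_tool", "data": {
  "plan": [
    {"rx":0,"ry":0,"rz":-0.003,"x":0.02,"y":0.035,"z":-0.015,"fingers":0},
    {"rx":0,"ry":0,"rz":-0.033,"x":0.24,"y":0.425,"z":-0.019,"fingers":0},
    {"rx":0,"ry":0,"rz":-0.033,"x":0.24,"y":0.425,"z":-0.019,"fingers":0},
    {"rx":0,"ry":0,"rz":-0.033,"x":0.24,"y":0.425,"z":-0.019,"fingers":0},
    {"rx":0,"ry":0,"rz":-0.033,"x":0.24,"y":0.425,"z":-0.019,"fingers":0},
    {"rx":0,"ry":0,"rz":-0.033,"x":0.24,"y":0.425,"z":-0.019,"fingers":0},
    {"rx":0,"ry":0,"rz":-0.033,"x":0.24,"y":0.425,"z":-0.019,"fingers":0},
    {"rx":0,"ry":0,"rz":-0.033,"x":0.24,"y":0.425,"z":-0.019,"fingers":0},
    {"rx":0,"ry":0,"rz":-0.033,"x":0.24,"y":0.425,"z":-0.019,"fingers":0},
    {"rx":0,"ry":0,"rz":-0.033,"x":0.24,"y":0.425,"z":-0.019,"fingers":0},
    {"rx":0,"ry":0,"rz":-0.033,"x":0.24,"y":0.425,"z":-0.019,"fingers":0}
  ]
}}

```text
time: 6.05
ee_pos: [0.6252, 0.2025, 0.3183]
eef_rot: [0.26, 0.966, -0.001, -0.0]
ft_force: [-0.1, -0.0, -1.8]
width: 0.0159
```

```bash
cat >> h.py <<'E'
def canmeas(d,P):
    c=d["color"].astype(int); Z=P[...,2]
    near=np.hypot(P[...,0]-.538,P[...,1]-.273)<.08
    blue=(c[...,2]>110)&(c[...,0]<90)&(c[...,2]-c[...,1]>30)&near&(abs(Z-.086)<.012)
    if blue.sum()>30:
        f=circ(P[blue][:,:2]); print("blue",blue.sum(),"circ",f,"z",np.percentile(P[blue][:,2],[5,50,95]))
        for nm,m in (("red",(c[...,0]>120)&(c[...,1]<90)&(c[...,2]<90)),("white",(c.min(-1)>170))):
            rr=np.hypot(P[...,0]-f[0],P[...,1]-f[1])
            m=m&near&(Z>.062)&(Z<.085)&(rr>.056)
            p=P[m]
            if len(p):
                a=np.degrees(np.arctan2(p[:,1]-f[1],p[:,0]-f[0]))
                for lo in range(-180,180,15):
                    k=(a>=lo)&(a<lo+15)
                    if k.sum(): print(nm,k.sum(),"ang",a[k].mean().round(1),p[k].mean(0).round(4))
E
python3 - <<'E'
from h import *
st(); d,P=look("w4"); canmeas(d,P)
print(nets.find_in("canister","wrist"))
E
```

```text
t 6.05 p [0.6252 0.2025 0.3183] xhead 149.88 z [-0.001  -0.0015 -1.    ] F [-0.14 -0.   -1.82] M [ 0.06 -0.17  0.01] w 0.0159 q [ 0.13  0.49 -0.75  1.29  0.33  1.48  0.45]
blue 2042 circ [0.5374593  0.27364946 0.05243501] z [0.08404192 0.08594    0.08731891]
red 35 ang -47.0 [0.5801 0.228  0.076 ]
red 30 ang -43.2 [0.5827 0.2312 0.0761]
red 24 ang 133.1 [0.4941 0.32   0.0759]
red 19 ang 136.7 [0.4913 0.3171 0.0759]
white 36 ang -167.2 [0.4759 0.2597 0.076 ]
white 24 ang -163.3 [0.4768 0.2554 0.076 ]
white 34 ang 13.2 [0.5987 0.288  0.0759]
white 33 ang 17.2 [0.5973 0.2922 0.0761]
[{'centre': [0.5367, 0.2774, 0.0813], 'confidence': 0.61}, {'centre': [0.5358, 0.269, 0.0844], 'confidence': 0.58}]
```

View pics/w4.png

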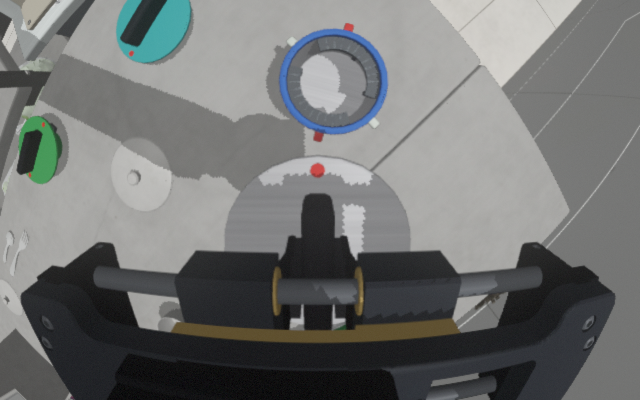

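Run:
```python
from h import *
z=np.load("w4.npz"); P=z["P"]; c=z["c"].astype(int)
s=monitor.read_state(); T=R.from_quat(s["eef_rot"]); L=T.inv().apply((P-s["ee_pos"]).reshape(-1,3)).reshape(P.shape)
m=(abs(L[...,2]-.074)<.01)&(np.hypot(L[...,0],L[...,1])<.075)
m[250:]=False
red=m&(c[...,0]>120)&(c[...,1]<90)
print(m.sum(),np.median(L[m],0),"red",L[red].mean(0))
# edge points: outermost per angle
p=L[m]; a=np.degrees(np.arctan2(p[:,1],p[:,0])); rr=np.hypot(p[:,0],p[:,1])
E_=[]
for lo in np.arange(-50,50,4):
    k=(a>=lo)&(a<lo+4)
    if k.sum()>5: j=np.where(k)[0]; E_.append(p[j[np.argsort(rr[j])[-3]]])
E_=np.array(E_); print(np.round(E_[:,:2],4).tolist()); print(circ(E_[:,:2]))
hd=(abs(L[...,2]-.04)<.006)&(c.max(-1)<50)&(abs(L[...,1])<.015)&(L[...,0]>.012)&(L[...,0]<.05)
p=L[hd]; print(hd.sum(),p.min(0),p.max(0)); 
plan([.5373,.2739,.245],194.8)
```

```text
12193 [0.02778619 0.00103385 0.07450019] red [0.04881562 0.00105715 0.07391188]
[[0.037, -0.0422], [0.0408, -0.0381], [0.043, -0.0357], [0.0453, -0.0333], [0.048, -0.0292], [0.0489, -0.0277], [0.0514, -0.0232], [0.0526, -0.0199], [0.0539, -0.0168], [0.0553, -0.0116], [0.0558, -0.0066], [0.0567, -0.0023], [0.0569, -0.0006], [0.0568, 0.0027], [0.0559, 0.0087], [0.0556, 0.0115], [0.0542, 0.0175], [0.0531, 0.0213], [0.0526, 0.0226], [0.0513, 0.0261], [0.048, 0.0313], [0.0472, 0.0327], [0.0437, 0.0375], [0.041, 0.0405], [0.0391, 0.0419]]
[-0.00023909  0.00112359  0.0569524 ]
1678 [ 0.01200198 -0.01483073  0.03411404] [0.03728516 0.01472898 0.04598714]
shift [0.1119 0.0176 0.0739] rot [-0.0002  0.     -0.1248]
```

Canister centre is (0.537, 0.2735), red axis at -45.2° and white axis at 14.8°. The lid is centred in the grip to within 1 mm.

>>> {"op": "drive_tool", "data": {
  "plan": [
    {"rx":0,"ry":0,"rz":-0.125,"x":0.112,"y":0.017,"z":0.02,"fingers":0},
    {"rx":0,"ry":0,"rz":-0.125,"x":0.112,"y":0.017,"z":0.04,"fingers":0},
    {"rx":0,"ry":0,"rz":-0.125,"x":0.112,"y":0.017,"z":0.06,"fingers":0},
    {"rx":0,"ry":0,"rz":-0.125,"x":0.112,"y":0.017,"z":0.074,"fingers":0},
    {"rx":0,"ry":0,"rz":-0.125,"x":0.112,"y":0.017,"z":0.074,"fingers":0},
    {"rx":0,"ry":0,"rz":-0.125,"x":0.112,"y":0.017,"z":0.074,"fingers":0},
    {"rx":0,"ry":0,"rz":-0.125,"x":0.112,"y":0.017,"z":0.074,"fingers":0}
  ]
}}

```text
time: 7.02
ee_pos: [0.5368, 0.2752, 0.2461]
eef_rot: [-0.129, 0.992, 0.0, 0.001]
ft_force: [-0.5, -0.7, -2.1]
width: 0.0158
```

Run:
```python
from h import *
st(); plan([.537,.2735,.170],194.8); d=viewer.camera("side"); cv2.imwrite("pics/s5.png",cv2.resize(d["color"][150:350,180:400,::-1],(770,700))[:600]);
```

```text
t 7.03 p [0.5368 0.2752 0.2461] xhead -165.16 z [ 1.2e-03  3.0e-04 -1.0e+00] F [-0.53 -0.68 -2.08] M [ 0.15 -0.07  0.03] w 0.0158 q [ 0.16  0.47 -0.93  1.55  0.39  1.32  1.01]
shift [ 0.0003 -0.0017  0.0761] rot [-0.      0.0002  0.0001]
```

View pics/s5.png

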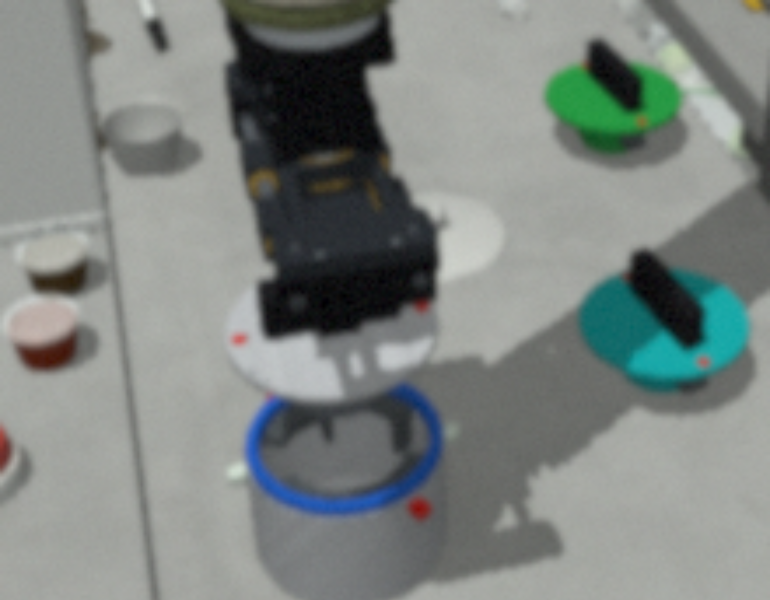

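The side view shows the lid above the blue ring at about (340,450), with the handle in line with the white marks. I'll lower it slowly.

>>> {"op": "drive_tool", "data": {
  "plan": [
    {"rx":0,"ry":0,"rz":0,"x":0,"y":-0.0015,"z":0.02,"fingers":0},
    {"rx":0,"ry":0,"rz":0,"x":0,"y":-0.0015,"z":0.035,"fingers":0},
    {"rx":0,"ry":0,"rz":0,"x":0,"y":-0.0015,"z":0.045,"fingers":0},
    {"rx":0,"ry":0,"rz":0,"x":0,"y":-0.0015,"z":0.055,"fingers":0},
    {"rx":0,"ry":0,"rz":0,"x":0,"y":-0.0015,"z":0.065,"fingers":0},
    {"rx":0,"ry":0,"rz":0,"x":0,"y":-0.0015,"z":0.072,"fingers":0},
    {"rx":0,"ry":0,"rz":0,"x":0,"y":-0.0015,"z":0.075,"fingers":0},
    {"rx":0,"ry":0,"rz":0,"x":0,"y":-0.0015,"z":0.075,"fingers":0}
  ]
}}

```text
time: 8.07
ee_pos: [0.5368, 0.2738, 0.1702]
eef_rot: [-0.131, 0.991, -0.0, 0.0]
ft_force: [-0.1, 0.1, -2.5]
width: 0.0157
```

Run:
```python
from h import *
st(); plan([.537,.2735,.166],194.8)
```

```text
t 8.07 p [0.5368 0.2738 0.1702] xhead -164.99 z [ 1.e-04 -1.e-04 -1.e+00] F [-0.06  0.05 -2.55] M [ 0.15 -0.11  0.01] w 0.0157 q [ 0.14  0.54 -0.9   1.63  0.45  1.19  0.98]
shift [-0.0001 -0.0004  0.0042] rot [-0.      0.      0.0006]
```

>>> {"op": "drive_tool", "data": {
  "plan": [
    {"rx":0,"ry":0,"rz":0,"x":0,"y":0,"z":0.002,"fingers":0},
    {"rx":0,"ry":0,"rz":0,"x":0,"y":0,"z":0.004,"fingers":0},
    {"rx":0,"ry":0,"rz":0,"x":0,"y":0,"z":0.0045,"fingers":0},
    {"rx":0,"ry":0,"rz":0,"x":0,"y":0,"z":0.0045,"fingers":0}
  ]
}}

```text
time: 8.57
ee_pos: [0.5369, 0.2738, 0.1661]
eef_rot: [-0.131, 0.991, -0.0, 0.0]
ft_force: [-1.0, -1.2, 1.4]
width: 0.0157
```

Run:
```python
from h import *
st()
```

```text
t 8.57 p [0.5369 0.2738 0.1661] xhead -164.99 z [ 5.e-04  0.e+00 -1.e+00] F [-0.98 -1.19  1.36] M [0.1  0.03 0.04] w 0.0157 q [ 0.14  0.54 -0.89  1.63  0.45  1.18  0.97]
```

Seated at the expected height, with light contact. I'll twist clockwise in two stages.

>>> {"op": "drive_tool", "data": {
  "squeeze": 50,
  "plan": [
    {"rx":0,"ry":0,"rz":0,"x":0,"y":0,"z":0.0005,"fingers":0},
    {"rx":0,"ry":0,"rz":0.014,"x":0,"y":0,"z":0.001,"fingers":0},
    {"rx":0,"ry":0,"rz":0.028,"x":0,"y":0,"z":0.001,"fingers":0},
    {"rx":0,"ry":0,"rz":0.042,"x":0,"y":0,"z":0.001,"fingers":0},
    {"rx":0,"ry":0,"rz":0.056,"x":0,"y":0,"z":0.0012,"fingers":0},
    {"rx":0,"ry":0,"rz":0.07,"x":0,"y":0,"z":0.0014,"fingers":0},
    {"rx":0,"ry":0,"rz":0.083,"x":0,"y":0,"z":0.0016,"fingers":0},
    {"rx":0,"ry":0,"rz":0.083,"x":0,"y":0,"z":0.0016,"fingers":0}
  ]
}}

```text
time: 9.57
ee_pos: [0.5368, 0.2745, 0.1646]
eef_rot: [0.129, 0.992, 0.0, 0.0]
ft_force: [-1.0, 1.2, 2.4]
width: 0.0161
```

Run:
```python
from h import *
st(); plan([.537,.2735,.1635],134.8); d,P=look("w6")
```

```text
t 9.57 p [0.5368 0.2745 0.1646] xhead 165.19 z [ 8.e-04  8.e-04 -1.e+00] F [-1.    1.17  2.39] M [ 0.59 -0.06  0.03] w 0.0161 q [ 0.07  0.51 -0.79  1.64  0.39  1.16  0.49]
shift [-0.0005 -0.0009  0.0011] rot [0.0002 0.     0.0844]
```

View pics/w6.png

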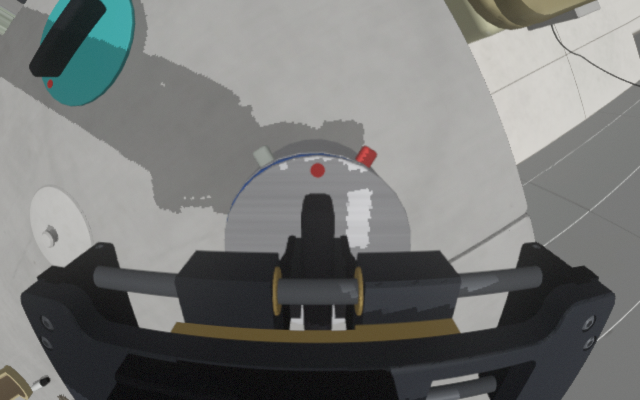

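The lid's red dot (317,170) is midway between the white mark (262,157) and the red mark (366,157), so the lid is turning with the gripper. I'll do the second half.

>>> {"op": "drive_tool", "data": {
  "squeeze": 50,
  "plan": [
    {"rx":0,"ry":0,"rz":0.014,"x":0,"y":0,"z":0.0003,"fingers":0},
    {"rx":0,"ry":0,"rz":0.028,"x":0,"y":0,"z":0.0005,"fingers":0},
    {"rx":0,"ry":0,"rz":0.042,"x":0,"y":0,"z":0.0007,"fingers":0},
    {"rx":0,"ry":0,"rz":0.056,"x":0,"y":0,"z":0.0009,"fingers":0},
    {"rx":0,"ry":0,"rz":0.07,"x":0,"y":0,"z":0.0011,"fingers":0},
    {"rx":0,"ry":0,"rz":0.086,"x":0,"y":0,"z":0.0012,"fingers":0},
    {"rx":0,"ry":0,"rz":0.086,"x":0,"y":0,"z":0.0012,"fingers":0},
    {"rx":0,"ry":0,"rz":0.086,"x":0,"y":0,"z":0.0012,"fingers":0}
  ]
}}

```text
time: 10.62
ee_pos: [0.5371, 0.2741, 0.1633]
eef_rot: [0.388, 0.922, 0.0, 0.0]
ft_force: [0.0, 1.6, 4.2]
width: 0.0156
```

Run:
```python
from h import *
st(); d,P=look("w7")
c=d["color"].astype(int); red=((c[...,0]>110)&(c[...,1]<80)&(c[...,2]<80)); red[220:]=False; red[:,:200]=False
n,_,s,ce=cv2.connectedComponentsWithStats(red.astype(np.uint8))
for i in range(1,n):
    if s[i,4]>5: 
        m=_==i; print(s[i],ce[i],P[m].mean(0), np.degrees(np.arctan2(P[m][:,1].mean()-.2737,P[m][:,0].mean()-.537)))
```

```text
t 10.62 p [0.5371 0.2741 0.1633] xhead 134.33 z [ 9.e-04  6.e-04 -1.e+00] F [0.01 1.65 4.17] M [ 0.66 -0.43 -0.06] w 0.0156 q [-0.    0.48 -0.69  1.64  0.33  1.14 -0.01]
[306 134  18  18 261] [313.90038314 142.70881226] [0.49284218 0.31821283 0.07564248] 134.7706047034441
[312 164  12  12 111] [317.11711712 169.90990991] [0.50345872 0.31002371 0.0901092 ] 132.7193587016766
```

View pics/w7.png

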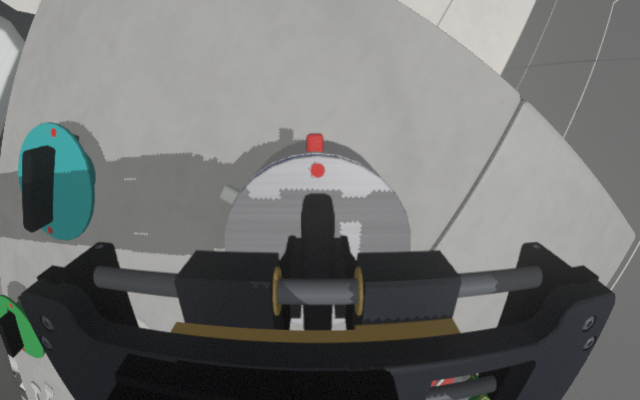

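The lid dot (317,170) is in line with the red rim mark (314,143), and the height is 43.3 mm against 43.5 when locked. I'll release and lift away.

>>> {"op": "drive_tool", "data": {
  "plan": [
    {"rx":0,"ry":0,"rz":0,"x":0,"y":0,"z":0,"fingers":0.7},
    {"rx":0,"ry":0,"rz":0,"x":0,"y":0,"z":0,"fingers":0.7},
    {"rx":0,"ry":0,"rz":0,"x":0,"y":0,"z":0,"fingers":0.7},
    {"rx":0,"ry":0,"rz":0,"x":0,"y":0,"z":0,"fingers":0.7},
    {"rx":0,"ry":0,"rz":0,"x":0,"y":0,"z":0,"fingers":0.7},
    {"rx":0,"ry":0,"rz":0,"x":0,"y":0,"z":-0.02,"fingers":0.7},
    {"rx":0,"ry":0,"rz":0,"x":0,"y":0,"z":-0.06,"fingers":0.7},
    {"rx":0,"ry":0,"rz":0,"x":0,"y":0,"z":-0.12,"fingers":0.7},
    {"rx":0,"ry":0,"rz":0,"x":-0.03,"y":0,"z":-0.14,"fingers":0.7},
    {"rx":0,"ry":0,"rz":0,"x":-0.03,"y":0,"z":-0.14,"fingers":0.7}
  ]
}}

```text
time: 11.92
ee_pos: [0.5598, 0.2507, 0.3062]
eef_rot: [0.391, 0.92, 0.001, 0.002]
ft_force: [0.7, 0.1, -0.6]
width: 0.0606
```

Run:
```python
from h import *
st(); d,P=look("w8"); c=d["color"].astype(int)
near=np.hypot(P[...,0]-.537,P[...,1]-.274)<.085
hd=near&(P[...,2]>.115)&(c.max(-1)<60)&(P[...,2]<.135)
p=P[hd][:,:2]; m=p.mean(0); w,V=np.linalg.eigh((p-m).T@(p-m)); print("handle",hd.sum(),m,np.ptp((p-m)@V,axis=0),np.degrees(np.arctan2(V[1,1],V[0,1]))%180,"z",np.median(P[hd][:,2]))
fl=near&(abs(P[...,2]-.09)<.012)&(c.min(-1)>80); q=P[fl]; print("flange",(q.max(0)+q.min(0))/2,np.median(q,0))
A=np.c_[q[:,:2]-[.537,.274],np.ones(len(q))]; print("plane",np.linalg.lstsq(A,q[:,2],rcond=None)[0])
red=near&(c[...,0]>110)&(c[...,1]<80)&(c[...,2]<80)
n,l,s,ce=cv2.connectedComponentsWithStats(red.astype(np.uint8))
for i in range(1,n):
    if s[i,4]>5: print(ce[i],P[l==i].mean(0))
```

```text
t 11.93 p [0.5598 0.2507 0.3062] xhead 133.97 z [ 4.6e-03  8.0e-04 -1.0e+00] F [ 0.68  0.11 -0.56] M [ 0.01 -0.14 -0.04] w 0.0606 q [ 0.05  0.38 -0.72  1.45  0.25  1.4   0.1 ]
handle 751 [0.54514835 0.26680432] [0.01561439 0.07343718] 137.7235448870532 z 0.1233711047739629
flange [0.53814165 0.27418903 0.08980088] [0.53566459 0.27705942 0.08971219]
plane [ 0.00349063 -0.00161189  0.08967449]
[314.24528302  95.49056604] [0.49297903 0.31815178 0.07612285]
[316.5        108.28571429] [0.50382222 0.31019658 0.09009339]
[316.76 205.48] [0.5735628  0.23814762 0.09024918]
[316.5 213. ] [0.58267384 0.22830638 0.07619422]
```

View pics/w8.png

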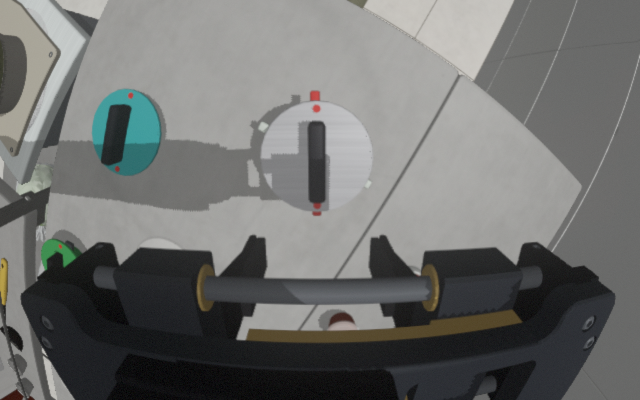

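The released lid is level. Its red dots give 134.1° against the rim marks' 134.9°, and the flange top is at 89.7 mm against 89.5 when locked. Handing the job in.

```bash
python3 -c "
from h import *
print(workorder.close_job()); st()"
```

```text
the job is handed in; nothing more can be done
None
the job is handed in; nothing more can be done
```

The steel canister is closed with its own lid, and I handed the job in at about 12 s of the 40 s limit. I set the lid into the mouth in line with the white marks, twisted it about 61° clockwise to the red marks, let go and lifted clear. I never touched the plain pot lid or the green and turquoise lids.

**Last checks, after release:**
- **Alignment:** the lid's dots point to 134.1° and the red rim marks to 134.9°, so the lid sits about 0.8° past red.
- **Height:** the flange top is at 89.7 mm, against 89.5 mm expected when locked, and level to within 0.3°. The gripper stopped at a height that puts the lid at 43.3 mm, against 43.5 mm.
- **Force:** the highest reading I saw was about 4 N, but I only read it at the end of each move.

**Failed or disagreeing:**
- The first move call was refused because some fields were missing. Nothing moved, and I resent it with every field filled in.
- A rough fit to the handle bar in the last picture gave 137.7°, with its centre about 1 cm off. I put this down to how its pixels were picked and trusted the dots instead.
- The top and side cameras differed by 5 to 8 mm on where things stood, so I positioned by the wrist camera.

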